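# Swing out the tile cutter's side support and set its foot

### The arm

A 6-joint arm with a two-finger parallel gripper is mounted at the origin on the work surface. World frame = base frame: x ahead of the robot, y to its left, z up, the work surface at z = 0. Lengths are in mm, angles in rad, forces in N, time in s.
With the tool pointing down it reaches from about 350 to 975 mm from the base axis. Payload 4.9 kg.
Tool frame: the origin (TCP) lies midway between the tips of the shut fingers; the grasp point (between the pads) lies 19 mm behind it; z points along the fingers, y is the line along which they close (so a half turn about z gives the same grasp; the last joint's range is limited). The gripper opens to 85 mm and grips with 20 to 120 N. Pads are 22 mm wide; open, the fingers measure 114 mm over their backs; the gripper's body (76 mm by 85 mm) begins 54 mm behind the grasp point. The pads swing forward as they close: fully open they stand 13 mm farther back than shut.
Start: joints at [-1.359, 0.053, 1.613, -0, 1.476, -0.119], TCP at [202.994, -591.096, 231.304] pointing down, gripper open.
Joint ranges: [-3.01, 3.01], [-1.01, 2.22], [0.06, 2.58], [-1.02, 4.17], [0.09, 2.62], [-3.14, 3.14]. Speed limits (rad/s): [2.57, 2.57, 3.14, 3.14, 3.14, 3.14].

### API

Orientations are given as a rotation vector (axis times angle).
In Python, from plant import env, capture, camera_params, workorder gives the robot as it stands.
- The arm moves only by the tool apply_moves, never from a script. Its argument "moves" is a list that holds one entry, the list of rows, each a list of 4 numbers: the shift along the tool's x, y, z in m, then the turn about the tool's z in rad. In form: [[[x, y, z, turn], ...]]. A call has 1 to 20 rows; each row is the pose to reach, as a shift and turn from the pose commanded when the call began, along the tool's axes at that moment; what a row does not reach only later rows make up. A row lasts 1/12 s, in which the tool goes at most 41.7 mm and 7.16 degrees, less where a joint would pass 70% of its speed; a pose out of reach is approached as far as the arm can. A call with a gripper value outside its range is refused whole. "hand" is the finger opening in m, from 0 to 0.0854, set as the call begins (left out, the last holds). The fingers move at their own pace and stop on an object; the grip force is fixed at half the most. Time passes only in rows, so rows that repeat a pose let the fingers close. It gives the time, the measured TCP pose, the force, the opening and the grip force at its end, in the units of the state.
- env.state(): the state, without advancing time (a new reading comes with each control period).
- capture(name): name is "side" or "top"; returns (picture, depth): 384x512x3 uint8, blue, green, red; 384x512 float32, mm along the optical axis (not along the pixel's ray), 0 where there is no reading.
- camera_params(name): a dict with "camera_matrix" (3x3 intrinsics, pixels), "cam_to_world" (4x4, takes a point from camera to world coordinates). Camera axes: x right, y up, looking along -z (the intrinsics and any distortion apply to the point x, -y, -z); pixel columns grow to the right and rows downward; lengths in mm; the calibration is good to about 2 mm. A picture is of the moment at which its call begins. camera_params takes no time and is no camera call.
- workorder.job_done(): hands the job in; it is judged then, once.
The state is a dict: "time": time; "joints": joint angles; "joint_vel": joint speeds; "tau": joint torques, N m; "tool_pos": TCP position; "tool_rot": TCP orientation; "ft_force": force on the tool from outside, world axes, zero at the start; "ft_torque": the same for the moment, N m; "opening": opening from 0.0 (shut) to 1.0 (fully open); "finger_force": force on a finger pad.
Only numpy, scipy, OpenCV 4.12 (cv2) and the standard library are available. Lean on these libraries where they do the work, as an engineer would, in place of code of your own. Each camera call takes 0.05 s, during which the arm holds its last target. There are 200 camera calls.

### The job

A large tile is to be cut next, so put the tile cutter's side support to work: pull up the support arm's sprung plunger, swing the arm fully out from the cutter and let the plunger drop home in the other notch. Then turn the little crank clockwise to screw the arm's foot down until its rubber pad just touches the table, without pressing hard, and let go. Leave the basket, glue bottle and markers where they are.

Things in the scene. Friction and masses are not known exactly. Their poses are not given: they have to be found in the camera images.
- cutter: the hand tile cutter: an aluminium base 420 x 150 mm, top 30 mm high, with two rails (top 76 mm high) and a black lever, fixed to the table. Its origin is the point of the table-side plane on the support arm's pivot axis, beside the base's long edge; x runs along that edge in the direction of the parked arm, y across the base, z up. The base covers x -150 to 270 mm and y 30 to 180 mm. The cutter stands up to 4 mm higher from one time to the next (origin z 0 to 4 mm)
- swing (a joint): angle of the side support arm about its upright pivot, rad: 0 parked (arm along the cutter's +x), 1.309 fully out (75 degrees on, away from the base); it swings clockwise seen from above as it grows. End stops at -0.02 and 1.329. An aluminium bar 24 mm wide, 170 mm from pivot to screw axis, top 62 mm above the cutter's origin; about 0.3 Nm of friction keeps it where it is left
- plunger (a joint): lift of the index plunger, m: 0 fully down in a notch, 0.014 fully up. The spring presses it down with 5.5 N (down) to 9 N (up). Down, its pin locks the arm at 0 or at 1.309 rad (1 mm of play to each side at the pin); between the notches the pin, once let go, rides on the index plate at about 6.5 mm lift. It clears the notch when lifted 7 mm or more; lift it 11 mm to swing freely
- plunger_grip (a point): centre of the plunger's round black knob (26 mm across, 23 mm high, its underside 18 mm above the sleeve on the arm), on the arm 65 mm from the pivot and 104 mm above the cutter's origin when down. The knob spins freely about its upright axis, so it may be held at any yaw and the arm swung with it
- crank (a joint): turn of the foot's screw, rad, growing clockwise seen from above; each full turn (6.28) brings the foot 10 mm down, and crank and handle with it. It turns easily (0.03 Nm) and stays where it is left. Until the pad touches, its gap to the table is 12 mm plus the height of the cutter's origin minus 10 mm per turn read here
- crank_axis (a point): point on the screw's upright axis, at the top of the crank's hub; 170 mm from the arm's pivot, and 94 mm above the underside of the pad when this is not squeezed
- crank_grip (a point): centre of the upright black spinning handle on the crank (18 mm across, 38 mm high), 30 mm from the screw axis; this point is 23 mm above crank_axis. The handle spins freely about its own axis, so it can be led round in a circle without turning the hand
- foot_pad: the foot's black rubber pad, 36 mm across, on the lower end of the screw; the origin is the centre of its underside, so its z is the gap to the white table top (z = 0) (7 to 16 mm at the start). It turns with the screw. The pad yields 1 mm per 6 N, at most 5 mm; rubbing on the table it makes the crank noticeably harder to turn (while turning, about 3 N more at the handle when pressed 8 N)
- basket: grey plastic basket of tile pieces, 240 x 170 x 90 mm, loose, to be left alone; origin under its centre
- glue: white glue bottle, 56 mm across, 150 mm high, loose, to be left alone; origin under its centre
- markers: clear pot of markers, 68 mm across, 125 mm high with the pens, loose, to be left alone; origin under its centre

How it is judged (in metres and radians):
On the way, in this order (a step that is already met when the one before it is completed fails the run):
1. the plunger is pulled up out of its notch (value of joint plunger above 0.007 m), for 0.1 s.
2. the arm is fully out with the plunger dropped home, the foot still clear of the table (value of joint swing above 1.27 rad and value of joint plunger below 0.002 m and contact force between foot_pad and anything else below 0.3 N), for 0.2 s.
At the end, for the whole second after the job is handed in: The support arm is fully out (swing above 1.27 rad), its plunger home (less than 2 mm lift), and the foot's pad rests on the table with more than 0.3 N and less than 15 N (pad squeezed by less than 2.5 mm), the crank at rest (height (world z) of foot_pad below 0.002 m and value of joint swing above 1.27 rad and value of joint plunger below 0.002 m and contact force between foot_pad and anything else between 0.3 and 15 N and velocity of joint crank between -0.1 and 0.1 rad/s); the robot touches nothing.
It fails at once if the basket is pushed (distance of basket from where it was at the start of the episode above 0.03 m).
It fails at once if the foot is pressed hard on the table (over 24 N) (contact force between foot_pad and anything else above 24 N).
It fails at once if the glue bottle is pushed or tipped (distance of glue from where it was at the start of the episode above 0.03 m or angle between glue's own z axis and vertical above 0.5 rad).
It fails at once if the pot of markers is pushed or tipped (distance of markers from where it was at the start of the episode above 0.03 m or angle between markers's own z axis and vertical above 0.5 rad).
It also fails if it takes over 56 s, if anything falls off the work surface, if the arm or the gripper's body presses on something with over 40 N, if the wrist force passes 120 N, or if a joint passes its speed limit or range.

## Working session

There is one attempt and no reset: what is moved stays moved. The work goes in short steps, Python scripts to look and compute and a tool call to move; the robot and the scene stay as the last step left them, time stands still between calls to the robot, and variables do not carry over. Pictures are saved under pics/ and viewed, at most 10 in all, crops included, and the job is handed in when it is done.

Besides the shell and the picture viewer there is one more tool, called as name(argument=value, ...), one argument or row to a line, values as JSON. apply_moves: Moves the arm, as the interface text tells. Its arguments: {"type":"object","properties":{"moves":{"type":"array","items":{"type":"array","items":{"type":"array","items":{"type":"number"}}}},"hand":{"type":"number"}},"required":["moves"]}

```bash
mkdir -p pics; cat > h.py <<'E'
import numpy as np, cv2
from plant import env, capture, camera_params, workorder
def cloud(n):
    im,d=capture(n); p=camera_params(n); K=np.array(p["camera_matrix"]); T=np.array(p["cam_to_world"])
    v,u=np.mgrid[:384,:512]; z=d
    P=np.stack([(u-K[0,2])/K[0,0]*z,-(v-K[1,2])/K[1,1]*z,-z,np.ones_like(z)],-1)@T.T
    P=P[...,:3]; P[d<=0]=np.nan
    return im,d,P
E
python3 - <<'E'
from h import *
for n in("top","side"):
    im,d,P=cloud(n); cv2.imwrite(f"pics/{n}0.png",im); np.save(f"{n}0.npy",P)
    p=camera_params(n); print(n,p.keys(),np.round(p["camera_matrix"],1).tolist(),np.round(p["cam_to_world"],3).tolist())
    print(np.nanmin(P,(0,1)),np.nanmax(P,(0,1)))
s=env.state(); print(s)
E
```

```text
top dict_keys(['camera_matrix', 'cam_to_world']) [[399.0, 0.0, 258.6], [0.0, 399.0, 186.8], [0.0, 0.0, 1.0]] [[0.004, 1.0, -0.026, 517.65], [-1.0, 0.004, 0.011, -128.805], [0.011, 0.026, 1.0, 1213.5], [0.0, 0.0, 0.0, 1.0]]
[ -391.4149405  -1420.50132438  -771.14795275] [1516.21554895 1137.33279109  625.0144915 ]
side dict_keys(['camera_matrix', 'cam_to_world']) [[409.4, 0.0, 258.5], [0.0, 409.4, 188.5], [0.0, 0.0, 1.0]] [[-0.95, 0.212, -0.228, 306.016], [-0.311, -0.649, 0.694, 665.267], [-0.001, 0.73, 0.683, 893.818], [0.0, 0.0, 0.0, 1.0]]
[ -604.70323465 -2044.42257464  -771.06287758] [1887.80291053  500.82471865  712.24777773]
{'time': 0.1, 'joints': array([-1.35895602e+00,  5.33344734e-02,  1.61419152e+00, -4.03098421e-06,
        1.47597111e+00, -1.18989510e-01]), 'joint_vel': array([-5.59520705e-05, -2.15137779e-03, -3.35159610e-03,  2.47148435e-03,
       -1.25834792e-04, -1.32908211e-03]), 'tau': array([ 1.43990357e-03, -3.94904780e+01, -3.71363175e+01, -1.09385141e-05,
        3.93430601e-03, -1.61505369e-05]), 'tool_pos': array([ 202.90211803, -590.54422779,  230.13808826]), 'tool_rot': array([-3.09683394e+00, -5.16987021e-01,  1.45040269e-04]), 'ft_force': array([-0.2691764 , -0.75154369,  0.18020817]), 'ft_torque': array([-0.04359464,  0.04066623, -0.00275962]), 'finger_force': 0.0, 'opening': 0.9982354978401248}
```

View pics/top0.png

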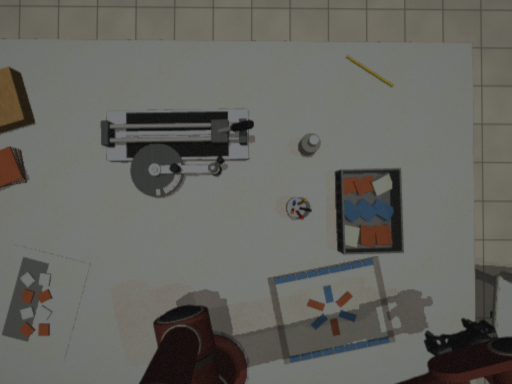

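View pics/side0.png

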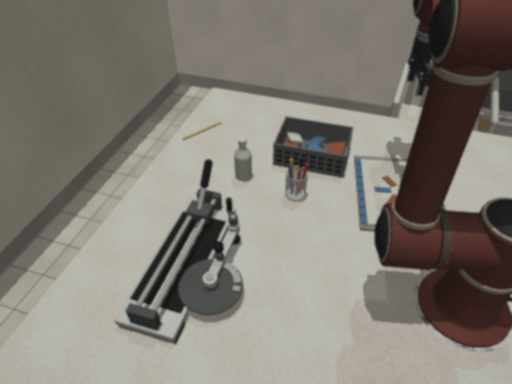

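The top view shows the pivot at about (154,170), the plunger knob at (176,169), the crank hub at (215,169) and its handle at (221,160). The arm points along world -y, so it will swing toward the robot (-x). The pot at (298,208) and the glue at (310,145) stay clear of that swing.

```bash
python3 - <<'E'
from h import *
P=np.load("top0.npy"); im=cv2.imread("pics/top0.png")
big=cv2.resize(im[100:205,95:255],None,fx=5,fy=5,interpolation=cv2.INTER_CUBIC); big=cv2.convertScaleAbs(big,alpha=1.6); cv2.imwrite("pics/topz.png",big)
s=cv2.imread("pics/side0.png"); cv2.imwrite("pics/sidez.png",cv2.convertScaleAbs(cv2.resize(s[190:320,170:260],None,fx=4.5,fy=4.5,interpolation=cv2.INTER_CUBIC),alpha=1.6))
print("table", [np.round(P[r,c]).tolist() for r,c in((230,180),(90,180),(230,120),(150,280))])
np.set_printoptions(linewidth=220)
for n in ("top","side"):
    Q=np.load(n+"0.npy")
    reg=(Q[...,0]>480)&(Q[...,0]<600)&(Q[...,1]>-60)&(Q[...,1]<260)
    z=Q[...,2]
    for lo,hi in((88,100),(100,110),(110,122),(122,150)):
        m=(reg&(z>lo)&(z<hi)).astype(np.uint8); k,l,st,c=cv2.connectedComponentsWithStats(m)
        for i in range(1,k):
            if st[i,4]>5: print(n,lo,hi,st[i],np.round(c[i],1),np.round(np.median(Q[l==i],0),1), np.round(Q[l==i].min(0)),np.round(Q[l==i].max(0)))
E
```

```text
table [[417.0, 96.0, -2.0], [843.0, 99.0, 3.0], [417.0, 277.0, -1.0], [661.0, -207.0, 3.0]]
top 100 110 [210 168   7   4  14] [213.1 169.5] [594.9 -15.4 108.6] [589. -23. 103.] [598.  -6. 110.]
top 110 122 [169 167  10   5  43] [173.7 168.8] [593.9  91.7 118.1] [588.  81. 111.] [600. 106. 122.]
top 110 122 [209 168   6   4  12] [211.2 169.1] [594.8 -10.4 111.7] [589. -17. 110.] [598.  -3. 114.]
side 88 100 [231 221   7   5  19] [233.7 223.3] [593.    0.8  93.4] [586.  -8.  89.] [600.   4. 100.]
side 100 110 [231 214   7   9  35] [234.1 218.8] [593.   -4.2 107.7] [586. -20. 100.] [599.   5. 110.]
side 100 110 [215 248   9   6  17] [219.4 251. ] [590.1 105.6 104.8] [584.  95. 101.] [600. 109. 109.]
side 110 122 [232 215   5   4   9] [233.9 216.9] [594.4  -6.  110.9] [588. -14. 110.] [598.  -4. 113.]
side 110 122 [215 241   9  11  67] [219.1 246.1] [591.9 100.  118. ] [584.  83. 110.] [600. 111. 122.]
```

View pics/topz.png

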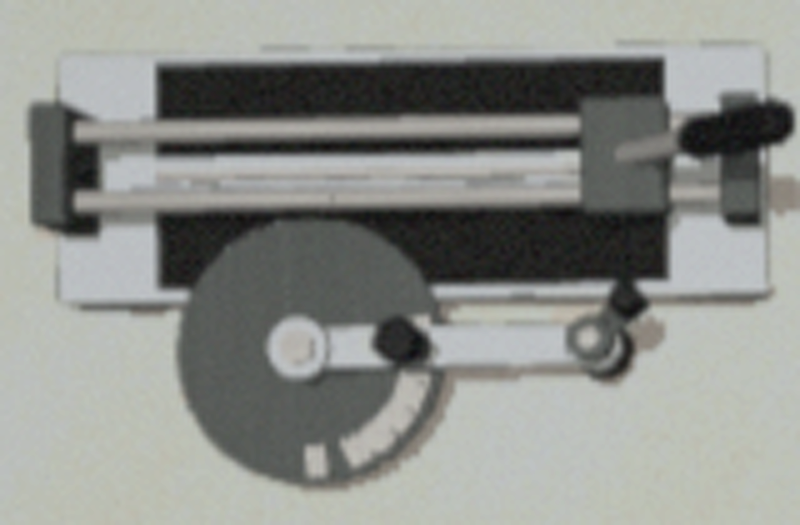

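View pics/sidez.png

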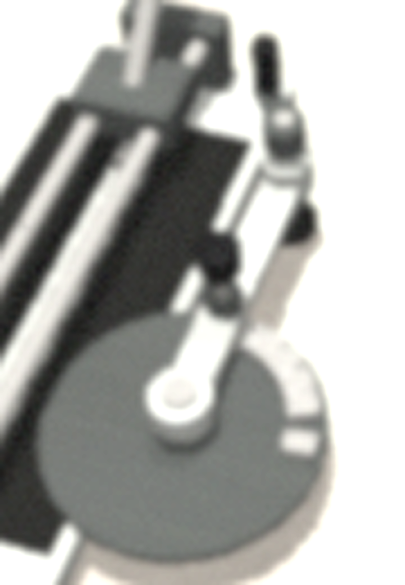

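The zoomed crops show the features clearly. In the top crop: pivot (297,346), knob top (397,338), hub (590,335) and handle (627,298). In the side crop: knob (220,258), hub (285,115) and handle (265,66).

```bash
cat >> h.py <<'E'
def ray(n,u,v):
    p=camera_params(n); K=np.array(p["camera_matrix"]); T=np.array(p["cam_to_world"])
    d=T[:3,:3]@np.array([(u-K[0,2])/K[0,0],-(v-K[1,2])/K[1,1],-1]); return T[:3,3],d
def plane(n,u,v,z):
    o,d=ray(n,u,v); return o+d*(z-o[2])/d[2]
def tri(a,b):
    o1,d1=ray("top",*a); o2,d2=ray("side",*b)
    s,t=np.linalg.lstsq(np.c_[d1,-d2],o2-o1,rcond=None)[0]; p,q=o1+s*d1,o2+t*d2
    return (p+q)/2,np.linalg.norm(p-q)
E
python3 - <<'E'
from h import *
np.set_printoptions(precision=1,suppress=True)
T=lambda x,y:(95+(x+.5)/5-.5,100+(y+.5)/5-.5); S=lambda x,y:(170+(x+.5)/4.5-.5,190+(y+.5)/4.5-.5)
kn=plane("top",*T(397,338),117); print("knob",kn, tri(T(403,339),S(220,258)))
pv=plane("top",*T(297,346),75); print("pivot",pv,tri(T(297,346),S(180,393)))
hb=plane("top",*T(590,335),106); print("hub",hb,tri(T(590,335),S(285,115)))
ha=plane("top",*T(627,298),130); print("handle",ha,tri(T(627,298),S(265,66)))
for n,a,b in(("pk",kn,pv),("ph",hb,pv),("hh",ha,hb)): d=(a-b)[:2]; print(n,np.hypot(*d),np.degrees(np.arctan2(d[1],d[0])))
for a in((60,300),(770,295),(62,52),(768,45)): print("base",plane("top",*T(*a),32))
P=np.load("top0.npy")
im=cv2.imread("pics/top0.png")
print("bar z",[P[170,c] for c in(190,195,200)],"hub z",P[166:169,211:215,2],"handle z",P[156:162,217:223,2])
E
```

```text
knob [598.9  92.  117. ] (array([598.7,  91.4, 102.2]), np.float64(1.5213162868831294))
pivot [597.1 157.2  75. ] (array([596.8, 158.5,  68.7]), np.float64(1.709104114086933))
hub [601.8 -12.8 106. ] (array([600.5, -13.5, 109.3]), np.float64(2.2359135181598577))
handle [620.2 -35.3 130. ] (array([620.2, -34.9, 123. ]), np.float64(1.5327444860950792))
pk 65.3074058386374 -88.49404259840989
ph 170.07694843541208 -88.42030610898072
hh 29.057882364151318 -50.6619840331986
base [626.7 308.   32. ]
base [ 631.7 -111.6   32. ]
base [774.1 308.8  32. ]
base [ 780.9 -109.7   32. ]
bar z [array([594.6,  55.9,  68.4]), array([594.9,  42. ,  65.3]), array([594.9,  27.5,  66.2])] hub z [[112.3 112.1 110.3 111. ]
 [110.  109.9 111.9 111.4]
 [112.4 113.7 111.9 108.4]] handle z [[ 32.2 142.4 145.6 142.2  33.4  34.9]
 [143.4 147.1 144.7 147.5 143.2 146.3]
 [147.3 149.3 144.8 145.3 145.8 146.6]
 [146.3 146.7 146.7 147.1 150.8 142.6]
 [144.5 140.7 147.3 144.5 146.4 148.8]
 [144.  147.  145.7 143.5 148.1 139.1]]
```

```bash
cat >> h.py <<'E'
from scipy.spatial.transform import Rotation as R
def shift(*xyz):
    s=env.state(); A=R.from_rotvec(s["tool_rot"]).as_matrix()
    print("t",round(s["time"],2),"pos",np.round(s["tool_pos"],1),"F",np.round(s["ft_force"],1),"shift mm",np.round(A.T@(np.array(xyz)-s["tool_pos"]),1)); return A
E
python3 -c "
from h import *
print(shift(599,92.5,180))"
```

```text
t 0.1 pos [ 202.9 -590.5  230.1] F [-0.3 -0.8  0.2] shift mm [ 596.5 -517.2   51.2]
[[ 9.45773040e-01  3.24827943e-01 -4.04352099e-04]
 [ 3.24828119e-01 -9.45771235e-01  1.86103518e-03]
 [ 2.22091644e-04 -1.89146183e-03 -9.99998187e-01]]
```

apply_moves(
  moves=[
    [[0.596,-0.517,0.03,0],[0.596,-0.517,0.03,0],[0.596,-0.517,0.03,0],[0.596,-0.517,0.03,0],[0.596,-0.517,0.03,0],[0.596,-0.517,0.03,0],[0.596,-0.517,0.03,0],[0.596,-0.517,0.03,0],[0.596,-0.517,0.03,0],[0.596,-0.517,0.03,0],[0.596,-0.517,0.03,0],[0.596,-0.517,0.03,0],[0.596,-0.517,0.03,0],[0.596,-0.517,0.03,0],[0.596,-0.517,0.03,0],[0.596,-0.517,0.03,0],[0.596,-0.517,0.03,0],[0.596,-0.517,0.03,0],[0.596,-0.517,0.03,0],[0.596,-0.517,0.03,0]],
  ],
  hand=0.0854,
)

```text
time: 1.77
tool_pos: [600.1, 96.9, 199.8]
tool_rot: [-3.095, -0.526, 0.001]
ft_force: [-0.2, -0.3, -0.8]
opening: 1.001
finger_force: 0.0
```

```bash
python3 -c "
from h import *
shift(599,92.5,87);print(env.state()['joints'])"
```

```text
t 1.77 pos [600.1  96.9 199.8] F [-0.2 -0.3 -0.8] shift mm [ -2.5   4.1 112.8]
[0.03657833 0.03385281 1.68531746 0.00245575 1.42333535 1.27059973]
```

apply_moves(
  moves=[
    [[0,-0.001,0.03,0],[0,-0.001,0.06,0],[0,-0.001,0.085,0],[0,-0.001,0.1,0],[0,-0.001,0.11,0],[0,-0.001,0.115,0],[0,-0.001,0.115,0],[0,-0.001,0.115,0]],
  ],
)

```text
time: 2.43
tool_pos: [599.0, 92.3, 87.2]
tool_rot: [3.099, 0.517, 0.002]
ft_force: [0.2, -0.7, -0.1]
opening: 0.998
finger_force: 0.0
```

apply_moves(
  moves=[
    [[0,0,0,0],[0,0,0,0],[0,0,0,0],[0,0,0,0],[0,0,0,0],[0,0,0,0],[0,0,0,0],[0,0,0,0],[0,0,0,0],[0,0,0,0]],
  ],
  hand=0.0,
)

```text
time: 3.27
tool_pos: [598.3, 93.9, 87.3]
tool_rot: [-3.096, -0.517, -0.0]
ft_force: [-2.3, 4.8, 4.5]
opening: 0.286
finger_force: 58.8
```

```bash
python3 -c "
from h import *
im,d,P=cloud('side');cv2.imwrite('pics/grip.png',cv2.convertScaleAbs(cv2.resize(im[170:320,140:300],None,fx=4,fy=4),alpha=1.5))
s=env.state();print(s['opening']*85.4,s['finger_force']);print(shift(599,92.5,87))"
```

```text
24.074572667640997 58.75288643874228
t 3.32 pos [598.3  93.9  87.3] F [-2.3  4.5  4. ] shift mm [0.2 1.5 0.3]
[[ 9.45720920e-01  3.24979721e-01 -3.50473794e-04]
 [ 3.24979468e-01 -9.45717309e-01  2.66756474e-03]
 [ 5.35455309e-04 -2.63666856e-03 -9.99996381e-01]]
```

View pics/grip.png

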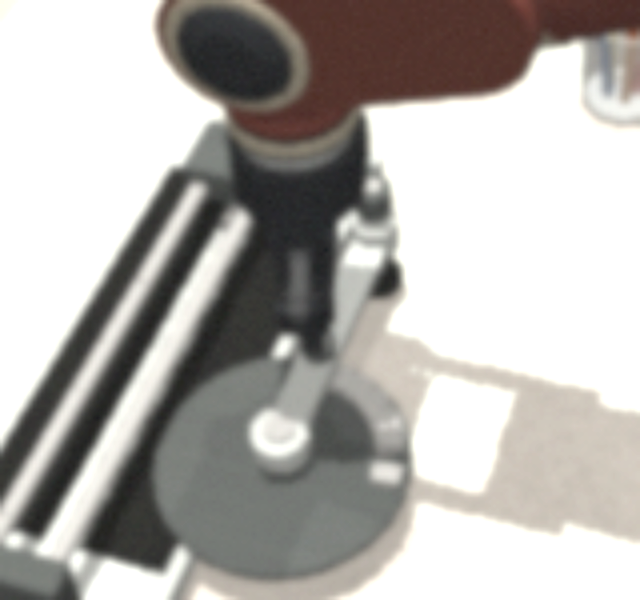

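The fingers hold the knob at 24 mm opening with 59 N, centred above the bar. Next I lift it.

apply_moves(
  moves=[
    [[0,-0.001,-0.003,0],[0,-0.001,-0.006,0],[0,-0.001,-0.009,0],[0,-0.001,-0.012,0],[0,-0.001,-0.013,0],[0,-0.001,-0.013,0],[0,-0.001,-0.013,0]],
  ],
)

```text
time: 3.9
tool_pos: [597.6, 93.8, 98.2]
tool_rot: [-3.097, -0.517, 0.001]
ft_force: [2.2, 4.9, -8.7]
opening: 0.281
finger_force: 59.2
```

```bash
python3 -c "
from h import *
s=env.state();print(s['opening']*85.4,s['finger_force'])
A=shift(599,92.5,87)
# arc waypoints: from start angle, clockwise
c=np.array([597.1,159.]);p0=np.array([598.3,94.]);r0=p0-c
for i in range(1,13):
    a=-1.309*i/12; q=c+[[np.cos(a),-np.sin(a)],[np.sin(a),np.cos(a)]]@r0-p0
    print(np.round(A[:2,:2].T@q,1),end=' ')"
```

```text
23.971151141149388 59.20605466235429
t 3.9 pos [597.6  93.8  98.2] F [ 2.2  4.9 -8.7] shift mm [ 0.9  1.7 11.2]
[-6.6 -2.5] [-12.9  -5.8] [-18.8  -9.7] [-24.3 -14.2] [-29.2 -19.3] [-33.5 -24.9] [-37.2 -31. ] [-40.3 -37.4] [-42.6 -44.1] [-44.1 -51. ] [-44.9 -58.1] [-45.  -65.1]
```

apply_moves(
  moves=[
    [[-0.003,-0.001,-0.001,0],[-0.0066,-0.0025,-0.001,0],[-0.0129,-0.0058,-0.001,0],[-0.0188,-0.0097,-0.001,0],[-0.0243,-0.0142,-0.001,0],[-0.0292,-0.0193,-0.001,0],[-0.0335,-0.0249,-0.001,0],[-0.0372,-0.031,-0.001,0],[-0.0403,-0.0374,-0.001,0],[-0.0426,-0.0441,-0.001,0],[-0.0441,-0.051,-0.001,0],[-0.0449,-0.0581,-0.001,0],[-0.045,-0.0625,-0.001,0],[-0.045,-0.0651,-0.001,0],[-0.045,-0.0651,-0.001,0],[-0.045,-0.0651,-0.001,0],[-0.045,-0.0651,-0.001,0]],
  ],
)

```text
time: 5.32
tool_pos: [534.4, 139.3, 99.7]
tool_rot: [3.097, 0.517, -0.001]
ft_force: [4.4, -2.5, -8.5]
opening: 0.283
finger_force: 59.5
```

```bash
python3 -c "
from h import *
s=env.state();print(s['opening']*85.4,s['finger_force'])
shift(599,92.5,87); p=s['tool_pos'][:2]-[597.1,159]; print(np.hypot(*p),np.degrees(np.arctan2(p[1],p[0])))"
```

```text
24.18763144765831 59.482226092368364
t 5.32 pos [534.4 139.3  99.7] F [ 4.4 -2.5 -8.5] shift mm [45.9 65.2 12.8]
65.72841558288238 -162.54770963624256
```

apply_moves(
  moves=[
    [[0,0,0.004,0],[0,0,0.008,0],[0,0,0.008,0],[0,0,0.008,0]],
  ],
)

```text
time: 5.65
tool_pos: [534.4, 139.9, 91.9]
tool_rot: [3.098, 0.517, -0.001]
ft_force: [4.2, -2.5, -6.7]
opening: 0.283
finger_force: 59.7
```

apply_moves(
  moves=[
    [[0,-0.0005,0,0],[0,-0.001,0,0],[0,-0.001,0,0],[0,-0.0015,0,0],[0,-0.0015,0,0]],
  ],
)

```text
time: 6.07
tool_pos: [533.9, 141.5, 92.3]
tool_rot: [3.098, 0.517, -0.0]
ft_force: [3.7, -3.3, -7.5]
opening: 0.281
finger_force: 59.7
```

apply_moves(
  moves=[
    [[0,0.0005,0.002,0],[0,0.0005,0.004,0],[0,0.0005,0.005,0],[0,0.0005,0.005,0],[0,0.0005,0.005,0]],
  ],
)

```text
time: 6.48
tool_pos: [534.1, 141.3, 87.4]
tool_rot: [-3.098, -0.517, 0.0]
ft_force: [2.0, -1.8, -5.3]
opening: 0.284
finger_force: 59.9
```

apply_moves(
  moves=[
    [[0,0,0,0],[0,0,0,0],[0,0,0,0],[0,0,0,0],[0,0,0,0],[0,0,0,0],[0,0,0,0]],
  ],
  hand=0.0854,
)

```text
time: 7.07
tool_pos: [534.1, 141.3, 87.5]
tool_rot: [-3.099, -0.517, -0.0]
ft_force: [0.4, 1.0, -0.2]
opening: 0.996
finger_force: 0.0
```

apply_moves(
  moves=[
    [[0,0,-0.03,0],[0,0,-0.07,0],[0,0,-0.1,0],[0,-0.04,-0.12,0],[0,-0.08,-0.12,0],[0,-0.12,-0.12,0],[0,-0.15,-0.12,0],[0,-0.18,-0.12,0],[0,-0.2,-0.12,0],[0,-0.2,-0.12,0]],
  ],
)

```text
time: 7.9
tool_pos: [467.6, 333.4, 207.3]
tool_rot: [-3.096, -0.524, 0.001]
ft_force: [-0.2, 0.7, 0.3]
opening: 1.001
finger_force: 0.0
```

```bash
python3 - <<'E'
from h import *
for n in("top","side"):
    im,d,P=cloud(n); np.save(n+"1.npy",P); cv2.imwrite(f"pics/{n}1.png",im)
t=cv2.imread("pics/top1.png")[150:255,120:260]; s=cv2.imread("pics/side1.png")[190:310,190:310]
z=lambda a,f:cv2.convertScaleAbs(cv2.resize(a,None,fx=f,fy=f,interpolation=cv2.INTER_CUBIC),alpha=1.6)
a,b=z(t,3),z(s,3)
h=max(a.shape[0],b.shape[0]); pad=lambda q:cv2.copyMakeBorder(q,0,h-q.shape[0],0,0,cv2.BORDER_CONSTANT)
cv2.imwrite("pics/both1.png",np.hstack([pad(a),pad(b)])); print(a.shape,b.shape); shift(0,0,0)
E
```

```text
(315, 420, 3) (360, 360, 3)
t 8.0 pos [468.8 330.6 207.1] F [0.4 0.5 0.5] shift mm [-551.   159.5  207.4]
```

View pics/both1.png

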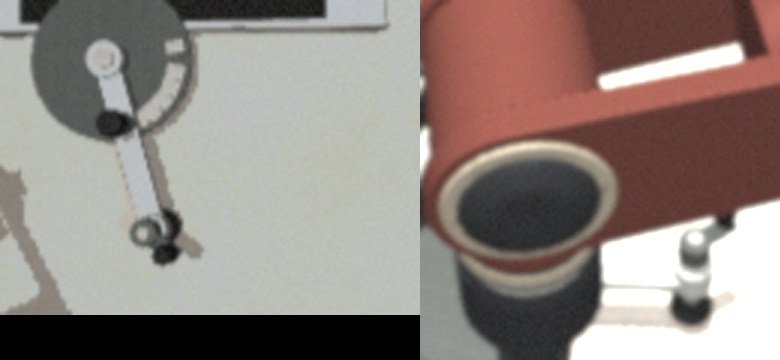

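The arm is out in the other notch. In the top half of the picture the pivot is at (103,57), the knob at (110,123), the hub at (146,233) and the handle at about (164,252).

```bash
python3 - <<'E'
from h import *
np.set_printoptions(precision=1,suppress=True)
T=lambda x,y:(120+(x+.5)/3-.5,150+(y+.5)/3-.5)
pv=plane("top",*T(103,57),72); kn=plane("top",*T(111,123),112); hb=plane("top",*T(146,232),106)
P=np.load("top1.npy"); m=(P[...,2]>118)&(abs(P[...,0]-420)<60)&(abs(P[...,1]-90)<60)
v,u=np.nonzero(m); print("handle px",u.mean(),v.mean(),u.min(),u.max(),v.min(),v.max(),np.median(P[m],0))
ha=plane("top",u.mean(),v.mean(),140); ha2=plane("top",*T(164,253),127)
print(pv,kn,hb,ha,ha2)
for a,b in((kn,pv),(hb,pv),(ha,hb),(ha2,hb)): d=(a-b)[:2]; print(np.hypot(*d),np.degrees(np.arctan2(d[1],d[0])))
for z in(P[(abs(P[...,0]-hb[0])<5)&(abs(P[...,1]-hb[1])<5)][:,2],P[m][:,2],P[230:240,180:200,2]): print("z",np.percentile(z,[10,50,90]))
E
```

```text
handle px 174.47826086956522 234.1304347826087 171 178 231 237 [418.4  83.7 145.3]
[597.7 158.   72. ] [534.3 140.  112. ] [434.1 108.3 106. ] [417.7  84.4 140. ] [416.8  87.4 127. ]
65.948596053224 -164.15264090881846
171.01097222335216 -163.0943731368418
28.983734153275304 -124.54354044975256
27.12493197602744 -129.61064933250486
z [107.8 109.2 110.5]
z [127.3 145.3 148.7]
z [nan nan nan]
```

```bash
python3 -c "
from h import *
shift(416.6,85.4,160)"
```

```text
t 8.0 pos [468.8 330.6 207.1] F [0.4 0.5 0.5] shift mm [-129.4  214.8   47.3]
```

apply_moves(
  moves=[
    [[-0.023,0.037,0,0],[-0.045,0.073,0,0],[-0.065,0.108,0.01,0],[-0.085,0.142,0.02,0],[-0.105,0.175,0.03,0],[-0.12,0.2,0.045,0],[-0.129,0.215,0.047,0],[-0.129,0.215,0.047,0],[-0.129,0.215,0.047,0],[-0.129,0.215,0.047,0],[-0.129,0.215,0.047,0]],
  ],
)

```text
time: 8.92
tool_pos: [417.6, 85.6, 161.1]
tool_rot: [-3.098, -0.518, -0.002]
ft_force: [1.3, -0.5, -0.3]
opening: 0.999
finger_force: 0.0
```

```bash
python3 -c "
from h import *
shift(416.6,85.4,115);print(env.state()['joints'])"
```

```text
t 8.92 pos [417.6  85.6 161.1] F [ 1.3 -0.5 -0.3] shift mm [-1.1 -0.1 46.1]
[ 2.71522043e-02 -4.05508097e-01  2.13225100e+00  2.42517929e-04
  1.41363496e+00  1.26653405e+00]
```

apply_moves(
  moves=[
    [[-0.001,0,0.015,0],[-0.001,0,0.03,0],[-0.001,0,0.04,0],[-0.001,0,0.046,0],[-0.001,0,0.046,0],[-0.001,0,0.046,0]],
  ],
)

```text
time: 9.42
tool_pos: [416.1, 85.2, 114.4]
tool_rot: [-3.098, -0.518, 0.0]
ft_force: [0.5, -0.7, -0.2]
opening: 0.997
finger_force: 0.0
```

apply_moves(
  moves=[
    [[0,0,0,0],[0,0,0,0],[0,0,0,0],[0,0,0,0],[0,0,0,0],[0,0,0,0],[0,0,0,0],[0,0,0,0],[0,0,0,0],[0,0,0,0]],
  ],
  hand=0.0,
)

```text
time: 10.25
tool_pos: [416.3, 84.9, 114.8]
tool_rot: [-3.099, -0.517, -0.001]
ft_force: [-0.2, 0.2, 4.6]
opening: 0.189
finger_force: 58.8
```

```bash
python3 - <<'E'
from h import *
A=shift(416.6,85.4,115); c=np.array([434,109.8]); p=env.state()["tool_pos"][:2]; a0=np.arctan2(*(p-c)[::-1]); print(np.degrees(a0),np.hypot(*(p-c)))
for i in range(1,25):
    a=a0-np.radians(15*i); q=c+30*np.array([np.cos(a),np.sin(a)])-c-30*np.array([np.cos(a0),np.sin(a0)])
    print(i,np.round(A[:2,:2].T@q,1),round(15*i/36,1))
E
```

```text
t 10.25 pos [416.3  84.9 114.8] F [-0.2  0.2  4.6] shift mm [ 0.5 -0.4 -0.2]
-125.44347627023254 30.541047630596147
1 [-3.7 -6.9] 0.4
2 [ -5.5 -14.5] 0.8
3 [ -5.2 -22.4] 1.2
4 [ -2.9 -29.9] 1.7
5 [  1.2 -36.5] 2.1
6 [  6.9 -41.9] 2.5
7 [ 13.8 -45.5] 2.9
8 [ 21.5 -47.3] 3.3
9 [ 29.3 -47.1] 3.8
10 [ 36.8 -44.8] 4.2
11 [ 43.4 -40.7] 4.6
12 [ 48.8 -34.9] 5.0
13 [ 52.5 -28. ] 5.4
14 [ 54.2 -20.4] 5.8
15 [ 54.  -12.6] 6.2
16 [51.7 -5.1] 6.7
17 [47.6  1.6] 7.1
18 [41.9  6.9] 7.5
19 [34.9 10.6] 7.9
20 [27.3 12.4] 8.3
21 [19.5 12.1] 8.8
22 [12.   9.9] 9.2
23 [5.4 5.7] 9.6
24 [0. 0.] 10.0
```

apply_moves(
  moves=[
    [[-0.0037,-0.0069,0.0004,0],[-0.0055,-0.0145,0.0008,0],[-0.0052,-0.0224,0.0012,0],[-0.0029,-0.0299,0.0017,0],[0.0012,-0.0365,0.0021,0]],
  ],
)

```text
time: 10.67
tool_pos: [403.9, 120.5, 112.8]
tool_rot: [-3.098, -0.517, 0.004]
ft_force: [-4.5, 1.1, 7.7]
opening: 0.188
finger_force: 59.4
```

```bash
cat > c.py <<'E'
from h import *
import sys
def st(c=(434,109.8)):
    s=env.state(); p=s["tool_pos"]; d=p[:2]-np.array(c); r=np.hypot(*d); a=np.arctan2(d[1],d[0]); t=np.array([np.sin(a),-np.cos(a)])
    F=s["ft_force"]; print("t %.2f ang %.1f r %.1f z %.1f Ftan(resist) %.1f Frad %.1f Fz %.1f open %.1f"%(s["time"],np.degrees(a),r,p[2],-F[:2]@t,F[:2]@d/r,F[2],s["opening"]*85.4),p)
if __name__=="__main__": st()
E
python3 c.py
```

```text
t 10.67 ang 160.4 r 31.9 z 112.8 Ftan(resist) 0.5 Frad 4.6 Fz 7.7 open 16.1 [403.94619796 120.49445364 112.80655118]
```

apply_moves(
  moves=[
    [[0.0057,-0.0054,0.0002,0],[0.0126,-0.009,0.0004,0],[0.0203,-0.0108,0.0007,0],[0.0281,-0.0106,0.001,0],[0.0356,-0.0083,0.0013,0],[0.0422,-0.0042,0.0017,0],[0.0476,0.0016,0.0021,0]],
  ],
)

```text
time: 11.25
tool_pos: [451.4, 133.5, 109.7]
tool_rot: [3.099, 0.518, -0.001]
ft_force: [-1.1, 0.8, 1.4]
opening: 0.19
finger_force: 58.6
```

```bash
python3 c.py
```

```text
t 11.25 ang 53.7 r 29.5 z 109.7 Ftan(resist) 1.3 Frad -0.0 Fz 1.4 open 16.2 [451.44614885 133.53600946 109.67890236]
```

apply_moves(
  moves=[
    [[0.0037,0.0069,0.0004,0],[0.0054,0.0145,0.0008,0],[0.0052,0.0223,0.0012,0],[0.0029,0.0298,0.0017,0]],
  ],
)

```text
time: 11.58
tool_pos: [463.0, 105.5, 108.0]
tool_rot: [-3.098, -0.516, 0.002]
ft_force: [-2.0, 1.5, 1.7]
opening: 0.191
finger_force: 58.9
```

```bash
python3 c.py
```

```text
t 11.58 ang -8.4 r 29.4 z 108.0 Ftan(resist) 1.2 Frad -2.2 Fz 1.7 open 16.3 [463.04565981 105.49828334 108.03119336]
```

```bash
python3 - <<'E'
from h import *
A=R.from_rotvec(env.state()["tool_rot"]).as_matrix()[:2,:2]; a0=np.radians(-125.44)
q=lambda k:30*A.T@np.array([np.cos(a0-np.radians(k)),np.sin(a0-np.radians(k))])
for k in range(240,480,30): print(k,[np.round(q(k+j)-q(k),1).tolist() for j in(7.5,15,22.5,30)])
E
```

```text
240 [[-1.8, 3.5], [-4.1, 6.7], [-6.8, 9.5], [-9.8, 12.0]]
270 [[-3.3, 2.1], [-6.9, 3.7], [-10.7, 4.8], [-14.5, 5.5]]
300 [[-3.9, 0.1], [-7.8, -0.3], [-11.6, -1.1], [-15.3, -2.5]]
330 [[-3.5, -1.8], [-6.7, -4.1], [-9.5, -6.8], [-12.0, -9.8]]
360 [[-2.1, -3.3], [-3.7, -6.9], [-4.8, -10.7], [-5.5, -14.5]]
390 [[-0.1, -3.9], [0.3, -7.8], [1.1, -11.6], [2.5, -15.3]]
420 [[1.8, -3.5], [4.1, -6.7], [6.8, -9.5], [9.8, -12.0]]
450 [[3.3, -2.1], [6.9, -3.7], [10.7, -4.8], [14.5, -5.5]]
```

apply_moves(
  moves=[
    [[-0.0019,0.0035,0.0002,0],[-0.0041,0.0067,0.0004,0],[-0.0068,0.0096,0.0006,0],[-0.0098,0.012,0.0008,0]],
  ],
)

```text
time: 11.92
tool_pos: [457.7, 91.6, 107.4]
tool_rot: [-3.099, -0.517, -0.001]
ft_force: [-0.1, 1.4, -1.2]
opening: 0.192
finger_force: 58.5
```

```bash
python3 c.py
```

```text
t 11.92 ang -37.5 r 29.9 z 107.4 Ftan(resist) 1.0 Frad -1.0 Fz -1.2 open 16.4 [457.69909993  91.58806803 107.38019529]
```

Still at the baseline drag (about 1.1 N), 270° in. I continue in 30° steps.

apply_moves(
  moves=[
    [[-0.0033,0.0021,0.0002,0],[-0.0069,0.0037,0.0004,0],[-0.0107,0.0048,0.0006,0],[-0.0145,0.0055,0.0008,0]],
  ],
)

```text
time: 12.25
tool_pos: [445.7, 81.6, 106.6]
tool_rot: [3.098, 0.517, 0.001]
ft_force: [1.5, 0.6, -3.2]
opening: 0.189
finger_force: 58.5
```

```bash
python3 c.py
```

```text
t 12.25 ang -67.5 r 30.5 z 106.6 Ftan(resist) 1.6 Frad 0.1 Fz -3.2 open 16.2 [445.67578868  81.63696669 106.57094266]
```

apply_moves(
  moves=[
    [[-0.0039,0.0001,0.0002,0],[-0.0078,-0.0003,0.0004,0],[-0.0116,-0.0011,0.0006,0],[-0.0153,-0.0025,0.0008,0]],
  ],
)

```text
time: 12.58
tool_pos: [430.2, 79.1, 105.8]
tool_rot: [3.098, 0.517, -0.0]
ft_force: [1.5, -0.5, -3.5]
opening: 0.188
finger_force: 58.5
```

```bash
python3 c.py
```

```text
t 12.58 ang -97.1 r 30.9 z 105.8 Ftan(resist) 1.5 Frad 0.3 Fz -3.5 open 16.1 [430.15134047  79.09927843 105.75728552]
```

apply_moves(
  moves=[
    [[-0.0035,-0.0018,0.0003,0],[-0.0067,-0.0041,0.0006,0]],
  ],
)

```text
time: 12.75
tool_pos: [422.5, 81.0, 105.3]
tool_rot: [3.098, 0.517, -0.0]
ft_force: [1.5, -0.7, -3.1]
opening: 0.187
finger_force: 58.6
```

```bash
python3 c.py
```

```text
t 12.75 ang -111.8 r 31.0 z 105.3 Ftan(resist) 1.7 Frad 0.1 Fz -3.1 open 16.0 [422.5106419   81.00302157 105.33752835]
```

apply_moves(
  moves=[
    [[-0.0028,-0.0027,0.0003,0],[-0.0053,-0.0057,0.0006,0]],
  ],
)

```text
time: 12.92
tool_pos: [415.8, 84.8, 104.9]
tool_rot: [3.098, 0.517, -0.0]
ft_force: [0.5, -1.9, -2.7]
opening: 0.191
finger_force: 58.7
```

```bash
python3 c.py
```

```text
t 12.92 ang -126.1 r 30.9 z 104.9 Ftan(resist) 1.5 Frad 1.2 Fz -2.7 open 16.3 [415.7800223   84.80168682 104.93872038]
```

apply_moves(
  moves=[
    [[-0.0021,-0.0033,0.0002,0],[-0.0037,-0.0069,0.0004,0]],
  ],
)

```text
time: 13.08
tool_pos: [410.0, 90.2, 104.5]
tool_rot: [3.099, 0.517, -0.0]
ft_force: [0.3, -1.6, -3.0]
opening: 0.187
finger_force: 58.8
```

```bash
python3 c.py
```

```text
t 13.08 ang -140.8 r 30.9 z 104.5 Ftan(resist) 1.4 Frad 0.8 Fz -3.0 open 16.0 [410.02664745  90.23773429 104.50987501]
```

apply_moves(
  moves=[
    [[-0.0011,-0.0038,0.0002,0],[-0.0018,-0.0076,0.0004,0]],
  ],
)

```text
time: 13.25
tool_pos: [405.8, 97.0, 104.1]
tool_rot: [3.099, 0.517, -0.001]
ft_force: [-0.9, -1.4, -1.0]
opening: 0.191
finger_force: 58.9
```

```bash
python3 c.py
```

```text
t 13.25 ang -155.5 r 31.0 z 104.1 Ftan(resist) 0.9 Frad 1.4 Fz -1.0 open 16.3 [405.82741559  96.97913739 104.12061176]
```

apply_moves(
  moves=[
    [[-0.0001,-0.0039,0.0002,0],[0.0003,-0.0078,0.0004,0]],
  ],
)

```text
time: 13.42
tool_pos: [403.4, 104.6, 103.7]
tool_rot: [-3.099, -0.517, 0.002]
ft_force: [-3.0, -2.5, 0.6]
opening: 0.186
finger_force: 59.0
```

```bash
python3 c.py
```

```text
t 13.42 ang -170.3 r 31.0 z 103.7 Ftan(resist) 1.9 Frad 3.3 Fz 0.6 open 15.9 [403.429642   104.56679054 103.71684034]
```

apply_moves(
  moves=[
    [[0.0008,-0.0038,0.0002,0],[0.0022,-0.0075,0.0004,0]],
  ],
)

```text
time: 13.58
tool_pos: [403.0, 112.6, 103.3]
tool_rot: [-3.098, -0.517, 0.002]
ft_force: [-4.5, -1.0, 2.6]
opening: 0.189
finger_force: 59.2
```

```bash
python3 c.py
```

```text
t 13.58 ang 174.8 r 31.1 z 103.3 Ftan(resist) 1.4 Frad 4.4 Fz 2.6 open 16.1 [403.02971875 112.63244302 103.25173443]
```

apply_moves(
  moves=[
    [[0.0018,-0.0035,0.0002,0],[0.0041,-0.0067,0.0004,0]],
  ],
)

```text
time: 13.75
tool_pos: [404.8, 120.6, 102.8]
tool_rot: [-3.097, -0.517, 0.002]
ft_force: [-5.3, 0.1, 2.3]
opening: 0.188
finger_force: 59.2
```

```bash
python3 c.py
```

```text
t 13.75 ang 159.6 r 31.1 z 102.8 Ftan(resist) 1.8 Frad 5.0 Fz 2.3 open 16.1 [404.82544581 120.63187449 102.83490211]
```

apply_moves(
  moves=[
    [[0.0027,-0.0028,0.0002,0],[0.0057,-0.0053,0.0004,0]],
  ],
)

```text
time: 13.92
tool_pos: [408.9, 127.5, 102.3]
tool_rot: [-3.097, -0.517, 0.0]
ft_force: [-4.1, 1.0, 0.9]
opening: 0.191
finger_force: 59.2
```

```bash
python3 c.py; python3 -c "
from h import *
im,d,P=cloud('side');cv2.imwrite('pics/s2.png',cv2.convertScaleAbs(cv2.resize(im[190:310,220:340],None,fx=5,fy=5,interpolation=cv2.INTER_CUBIC),alpha=1.6))"
```

```text
t 13.92 ang 144.8 r 30.7 z 102.3 Ftan(resist) 1.6 Frad 4.0 Fz 0.9 open 16.3 [408.90772259 127.48589144 102.33690344]
```

View pics/s2.png

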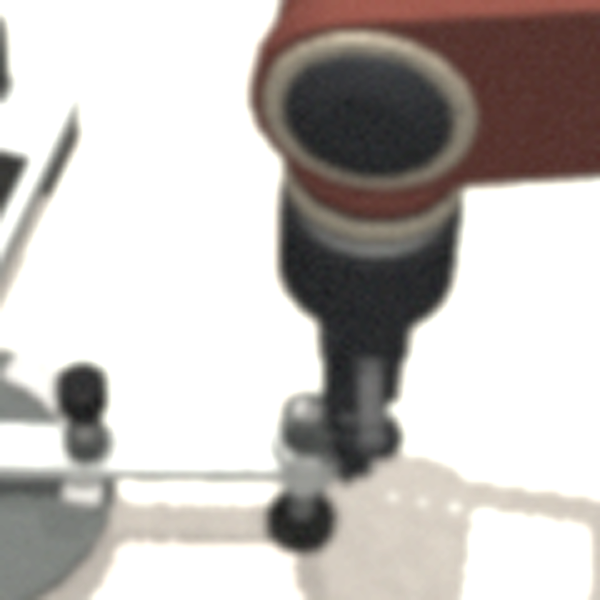

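The pad, at about (302,520) in the crop, looks very close to the table. Drag is still at baseline, so I continue in 15° steps.

apply_moves(
  moves=[
    [[0.0033,-0.0021,0.0002,0],[0.0069,-0.0037,0.0004,0]],
  ],
)

```text
time: 14.13
tool_pos: [414.6, 132.7, 101.9]
tool_rot: [-3.098, -0.517, -0.001]
ft_force: [-2.3, 2.3, 0.9]
opening: 0.188
finger_force: 59.0
```

```bash
python3 c.py
```

```text
t 14.13 ang 130.3 r 30.1 z 101.9 Ftan(resist) 0.3 Frad 3.2 Fz 0.9 open 16.0 [414.56759385 132.74616417 101.93203863]
```

apply_moves(
  moves=[
    [[0.0038,-0.0011,0.0002,0],[0.0076,-0.0018,0.0004,0]],
  ],
)

```text
time: 14.3
tool_pos: [421.4, 136.8, 101.5]
tool_rot: [-3.098, -0.517, -0.001]
ft_force: [-2.2, 0.7, -0.8]
opening: 0.186
finger_force: 59.0
```

```bash
python3 c.py
```

```text
t 14.30 ang 115.1 r 29.8 z 101.5 Ftan(resist) 1.7 Frad 1.6 Fz -0.8 open 15.9 [421.36310017 136.7567099  101.46553513]
```

apply_moves(
  moves=[
    [[0.0039,-0.0001,0.0002,0],[0.0078,0.0003,0.0004,0]],
  ],
)

```text
time: 14.47
tool_pos: [428.9, 138.8, 101.1]
tool_rot: [-3.099, -0.517, -0.001]
ft_force: [-1.0, 1.6, -1.0]
opening: 0.192
finger_force: 58.9
```

```bash
python3 c.py
```

```text
t 14.47 ang 100.0 r 29.5 z 101.1 Ftan(resist) 0.7 Frad 1.8 Fz -1.0 open 16.4 [428.88946456 138.8383981  101.06654257]
```

apply_moves(
  moves=[
    [[0.0038,0.0008,0.0002,0],[0.0075,0.0022,0.0004,0]],
  ],
)

```text
time: 14.63
tool_pos: [436.7, 138.9, 100.6]
tool_rot: [3.098, 0.517, 0.0]
ft_force: [-1.4, 0.2, -1.6]
opening: 0.191
finger_force: 58.9
```

```bash
python3 c.py
```

```text
t 14.63 ang 84.7 r 29.3 z 100.6 Ftan(resist) 1.4 Frad 0.0 Fz -1.6 open 16.3 [436.68691356 138.92666326 100.64558269]
```

apply_moves(
  moves=[
    [[0.0035,0.0018,0.0002,0],[0.0067,0.0041,0.0004,0]],
  ],
)

```text
time: 14.8
tool_pos: [444.2, 137.0, 100.2]
tool_rot: [3.098, 0.517, -0.001]
ft_force: [-1.7, -0.2, -1.4]
opening: 0.185
finger_force: 58.8
```

```bash
python3 c.py
```

```text
t 14.80 ang 69.4 r 29.1 z 100.2 Ftan(resist) 1.5 Frad -0.8 Fz -1.4 open 15.8 [444.21494608 137.02149063 100.20009043]
```

apply_moves(
  moves=[
    [[0.0028,0.0027,0.0002,0],[0.0053,0.0057,0.0004,0]],
  ],
)

```text
time: 14.97
tool_pos: [450.9, 133.4, 99.8]
tool_rot: [3.099, 0.517, -0.001]
ft_force: [-2.4, 0.4, -0.6]
opening: 0.192
finger_force: 58.9
```

```bash
python3 c.py
```

```text
t 14.97 ang 54.4 r 29.0 z 99.8 Ftan(resist) 2.2 Frad -1.1 Fz -0.6 open 16.4 [450.87176152 133.35892073  99.8191821 ]
```

apply_moves(
  moves=[
    [[0.0021,0.0033,0.0002,0],[0.0037,0.0069,0.0004,0]],
  ],
)

```text
time: 15.13
tool_pos: [456.4, 128.1, 99.4]
tool_rot: [-3.098, -0.517, 0.002]
ft_force: [-2.9, 0.8, -0.9]
opening: 0.188
finger_force: 58.9
```

```bash
python3 c.py
```

```text
t 15.13 ang 39.3 r 28.9 z 99.4 Ftan(resist) 2.5 Frad -1.8 Fz -0.9 open 16.1 [456.39136852 128.13838971  99.42397616]
```

apply_moves(
  moves=[
    [[0.0011,0.0038,0.0002,0],[0.0018,0.0076,0.0004,0]],
  ],
)

```text
time: 15.3
tool_pos: [460.5, 121.7, 99.0]
tool_rot: [-3.098, -0.517, 0.001]
ft_force: [-4.1, 2.2, -0.3]
opening: 0.193
finger_force: 58.8
```

```bash
python3 c.py
```

```text
t 15.30 ang 24.1 r 29.0 z 99.0 Ftan(resist) 3.7 Frad -2.8 Fz -0.3 open 16.5 [460.47299351 121.66917931  99.04494529]
```

Drag has climbed steadily from about 1.3 N to 3.7 N, which points to roughly 6–7 N on the pad. I let go now.

apply_moves(
  moves=[
    [[0.0015,0.007,0.0004,0],[0.0015,0.007,0.0004,0]],
  ],
)

```text
time: 15.47
tool_pos: [463.4, 114.4, 98.5]
tool_rot: [3.098, 0.517, -0.006]
ft_force: [-7.0, -1.9, 1.2]
opening: 0.189
finger_force: 59.2
```

apply_moves(
  moves=[
    [[0,0,0,0],[0,0,0,0],[0,0,0,0],[0,0,0,0],[0,0,0,0],[0,0,0,0],[0,0,0,0]],
  ],
  hand=0.0854,
)

```text
time: 16.05
tool_pos: [464.5, 115.6, 99.0]
tool_rot: [3.099, 0.517, 0.001]
ft_force: [-0.1, 0.4, -0.1]
opening: 1.0
finger_force: 0.0
```

apply_moves(
  moves=[
    [[0,0,-0.02,0],[0,0,-0.05,0],[0,0,-0.08,0],[0,0,-0.11,0],[0,-0.04,-0.12,0],[0,-0.08,-0.12,0],[0,-0.12,-0.12,0],[0,-0.15,-0.12,0],[0,-0.18,-0.12,0],[0,-0.18,-0.12,0],[0,-0.18,-0.12,0],[0,-0.18,-0.12,0]],
  ],
)

```text
time: 17.05
tool_pos: [406.0, 285.5, 218.7]
tool_rot: [3.098, 0.518, 0.0]
ft_force: [0.1, 0.4, 0.4]
opening: 0.997
finger_force: 0.0
```

```bash
python3 - <<'E'
from h import *
for n in("top","side"):
    im,d,P=cloud(n); np.save(n+"3.npy",P); cv2.imwrite(f"pics/{n}3.png",im)
    for m0 in [(P[...,2]>100)&(P[...,0]>400)&(P[...,0]<560)&(abs(P[...,1]-110)<50)&(P[...,2]<150)]:
        k,l,st,c=cv2.connectedComponentsWithStats(m0.astype(np.uint8))
        for i in range(1,k):
            if st[i,4]>4: print(n,np.round(c[i],1),np.round(np.median(P[l==i],0),1),np.round(np.percentile(P[l==i][:,2],[10,90])))
t=cv2.imread("pics/top3.png")[150:255,120:260]; s=cv2.imread("pics/side3.png")[190:310,190:320]
z=lambda a:cv2.convertScaleAbs(cv2.resize(a,None,fx=2.9,fy=2.9,interpolation=cv2.INTER_CUBIC),alpha=1.6)
a,b=z(t),z(s); a=cv2.copyMakeBorder(a,0,b.shape[0]-a.shape[0],0,0,cv2.BORDER_CONSTANT); cv2.imwrite("pics/both3.png",np.hstack([a,b])); shift(0,0,0)
E
```

```text
top [157.4 190.1] [536.  136.8 118.5] [108. 121.]
top [165.8 216.1] [465.6 110.3 128.5] [114. 132.]
side [236. 268.] [531.2 146.1 117.2] [105. 120.]
t 17.15 pos [406.3 284.9 218.7] F [0.5 0.4 0.3] shift mm [-476.6  138.1  218.8]
```

View pics/both3.png

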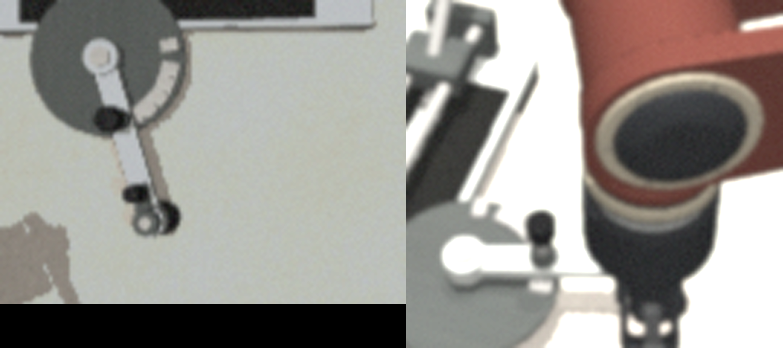

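The knob is back down in the outer notch, with its top at the same height as when parked. The crank has turned about 584° (16.2 mm), and the gripper is clear of everything.

```bash
python3 -c "
from h import *
print(workorder.job_done())"
```

```text
the job is handed in; nothing more can be done
None
```

The job is handed in: the support arm is fully out with its plunger down in the outer notch, and the foot is screwed onto the table at roughly 7–11 N, estimated from crank drag. That includes an unintended last 14° of crank turn. The hand is clear, and the basket, glue bottle and markers were not touched; no verdict came back.

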